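Show a student the next specimen for the light stage

TASK

Show the student where the next specimen goes: bring the fingertips 2 to 3 cm above the middle of the lid of the middle-sized one of the three round specimen dishes and stay there for two seconds, then point in the same way, for two seconds, at the middle of the round glass plate of the flat, square light stage (not the microscope), without touching either. Then push the light stage's brightness slider all the way to its bright end, where the printed bars are longest, and move clear. Do not touch, lift or move any dish, do not point at the other two dishes, and leave everything else on the bench where it is.

Things in the scene. Friction and masses are not known exactly. Their poses are not given: they have to be found in the camera images.
- dish_small: Smallest round lidded specimen dish: clear plastic, 42 mm across, 16 mm high, with a few dark bits of dry moss on pale paper inside. Loose on the bench. Origin at the centre of its underside, z up.
- dish_mid: Middle-sized round lidded specimen dish: same make and contents, 64 mm across, 16 mm high. Loose. Origin at the centre of its underside, z up (lid top at z = +16 mm). The three dishes swap places from start to start.
- dish_large: Largest round lidded specimen dish: same make and contents, 90 mm across, 16 mm high. Loose. Origin at the centre of its underside, z up.
- light_base: Light stage: a flat white square case, 200 x 200 mm, top 40 mm above the bench, fixed, turned by up to about 20 degrees. Origin at the centre of its underside; x points away from the robot and y to its left at zero yaw. The glass plate is centred at x = +35 mm; the slider's slot runs along y at x = -65 mm, on the side near the robot.
- glass_centre (a point): Centre of the round glass plate (84 mm across, dark metal ring round it) that lies flush in the light stage's top, 40 mm above the bench.
- slider_top (a point): Centre of the top of the slider's black grip, 59 mm above the bench and 19 mm above the stage's top. The grip is 16 mm long along the slot (light_base y) and 30 mm wide across it, alone on the flat top. It moves with the slider.
- slider (a joint): Brightness slider, m: 0 at the dim end, 0.060 at the bright end stop; it grows along light_base +y, the way the black printed bars beside it grow longer. It starts between 0 and 0.015, slides with about 1.5 N of friction and stays where it is left.
- tweezers: Bystander: steel tweezers lying flat, 125 mm long, 10 mm high, between dishes. Origin below the middle.
- jar: Bystander: small glass jar with white cap, 36 mm across, 42 mm high. Origin at the centre of its underside.
- dropper_bottle: Bystander: amber glass bottle with black cap, 32 mm across, 80 mm high. Origin at the centre of its underside.
- marker: Bystander: white pen with black cap, lying, 130 mm long, 12 mm high. Origin below the middle.
Not all that is in view belongs to the job. Leave any brown or orange look-alike of the dish_large alone.

How it is judged (in metres and radians):
On the way, in this order (a step that is already met when the one before it is completed fails the run):
1. point at the middle-sized dish: grasp point within 25 mm of its axis sideways, 14 to 75 mm above the lid, nothing touched, for 1.5 s, slider still near the dim end (horizontal distance between the grasp point and dish_mid below 0.025 m and z of the grasp point in the frame of dish_mid between 0.03 and 0.091 m and contact force between each of the fingers, the arm and dish_mid below 0.5 N and value of joint slider below 0.035 m), for 1.5 s.
2. point at the middle of the glass plate: grasp point within 25 mm sideways, 14 to 75 mm above it, nothing touched, for 1.5 s, slider still near the dim end (horizontal distance between the grasp point and glass_centre below 0.025 m and z of the grasp point in the frame of glass_centre between 0.014 and 0.075 m and contact force between each of the fingers, the arm and light_base below 0.5 N and value of joint slider below 0.035 m), for 1.5 s.
3. push the slider to its bright end (value of joint slider above 0.055 m), for 0.2 s.
At the end, for the whole second after the job is handed in: The slider rests within 5 mm of its bright end stop (0.055 or more); every dish is at rest within 8 mm of where it started and every bystander within 15 mm (value of joint slider above 0.055 m and velocity of joint slider between -0.005 and 0.005 m/s and distance of each of dish_small, dish_mid, dish_large from where it was at the start of the episode below 0.008 m and linear speed of each of dish_small, dish_mid, dish_large below 0.01 m/s and distance of each of tweezers, jar, dropper_bottle, marker from where it was at the start of the episode below 0.015 m); the robot touches nothing.
It fails at once if a dish is touched (more than 0.5 N) (contact force between any of the fingers, the arm and dish_small above 0.5 N or contact force between any of the fingers, the arm and dish_mid above 0.5 N or contact force between any of the fingers, the arm and dish_large above 0.5 N).
It fails at once if a dish is lifted or moved by more than 8 mm (distance of any of dish_small, dish_mid, dish_large from where it was at the start of the episode above 0.008 m).
It fails at once if the small or the large dish is pointed at (grasp point within 15 mm of its axis and less than 55 mm above its lid) ((horizontal distance between the grasp point and dish_small below 0.015 m and z of the grasp point in the frame of dish_small below 0.071 m) or (horizontal distance between the grasp point and dish_large below 0.015 m and z of the grasp point in the frame of dish_large below 0.071 m)).
It fails at once if a bystander is moved by more than 15 mm (distance of any of tweezers, jar, dropper_bottle, marker from where it was at the start of the episode above 0.015 m).
It also fails if it takes over 51 s, if anything falls off the work surface, if the arm or the gripper's body presses on something with over 40 N, if the wrist force passes 120 N, or if a joint passes its speed limit or range.

ROBOT

A 7-joint arm with a two-finger parallel gripper is mounted at the origin on the work surface. World frame = base frame: x ahead of the robot, y to its left, z up, the work surface at z = 0. Lengths are in m, angles in degrees, forces in N, time in s.
With the tool pointing down it reaches from about 0.35 to 0.9 m from the base axis. Payload 8.1 kg.
Tool frame: the origin (TCP) lies at the very end of the fingers, on their centre line; the grasp point (between the pads) lies 19 mm behind it (grasp_offset is the distance from the TCP to the grasp point, in m); z points along the fingers, y is the direction in which the jaws open and shut (so a half turn about z gives the same grasp; the last joint's range is limited). The gripper opens to 92 mm and grips with 3 to 60 N. Pads are 19 mm wide; open, the fingers measure 130 mm over their backs; the gripper's body (75 mm by 190 mm) begins 47 mm behind the grasp point.
Start: joints at [-83.113, 24.895, 1.432, 90.138, -0.665, 64.973, -4.303], TCP at [0.138, 0.61, 0.227] pointing down, gripper open.
Joint ranges: [-149.89, 149.89], [-25.12, 119.58], [-72.63, 75.52], [4.76, 147.25], [-75.54, 255.54], [6.69, 114.76], [-157.13, 157.13]. Speed limits (degrees/s): [127.2, 127.2, 172.46, 172.46, 180, 180, 180].

INTERFACE

Orientations are given as [roll, pitch, yaw] about the fixed x, y, z axes, in that order (R = Rz(yaw) Ry(pitch) Rx(roll)).
In Python, from plant import * gives the robot as it stands. The module is installed in compiled form; this text tells all that it offers.
- The arm moves only by the tool move_arm, never from a script. Its argument "moves" is one flat list of numbers, 7 for each row, row after row: the turn, a rotation vector about the tool's x, y, z in degrees, then the shift along the tool's x, y, z in mm, then the opening, from -1 (shut) to 1 (fully open). In form: [rx, ry, rz, tx, ty, tz, claw, rx, ry, rz, tx, ty, tz, claw, ...]. A call has 1 to 20 rows; each row is the pose to reach, as a shift and turn from the pose commanded when the call began, along the tool's axes at that moment; what a row does not reach only later rows make up. A row lasts 1/8 s, in which the tool goes at most 62.5 mm and 10.7 degrees, less where a joint would pass 70% of its speed; a pose out of reach is approached as far as the arm can. A call with a gripper value outside its range is refused whole. The fingers move at their own pace and stop on an object; the grip force is fixed at half the most. Time passes only in rows, so rows that repeat a pose let the fingers close. It gives the time, the measured TCP pose, the force and the opening at its end, in the units of the state.
- get_obs(): the state, without advancing time (a new reading comes with each control period).
- read_camera(name): name is "scene" or "side" or "wrist"; returns (picture, depth): 480x640x3 uint8, blue, green, red; 480x640 float32, m along the optical axis (not along the pixel's ray), 0 where there is no reading.
- camera_params(name): a dict with "fx", "fy", "cx", "cy" (pixels), "view" (4x4, takes a point from world to camera coordinates). Camera axes: x right, y up, looking along -z (the intrinsics and any distortion apply to the point x, -y, -z); pixel columns grow to the right and rows downward; lengths in m; the calibration is good to about 2 mm. A picture is of the moment at which its call begins: read the wrist's pose just before it. camera_params takes no time and is no camera call; for the wrist camera it gives the pose at the moment of the call.
- sign_off(): hands the job in, once; it reports no verdict.
Trained networks look in the newest picture that a camera, given by its name, has taken for a name from the list of things; names that differ only in an ending like _2 or _b are one class to them, and where a whole thing is asked for, a point or a joint stands for the part that bears it (a point fixed in the world has none). Each returns a list of dicts, best first, with "confidence" (0 to 1); they miss things now and then, are a little off and sometimes report something else, mostly with a low value. They report only what shows in the picture. A call takes as long as a camera call. They do not tell look-alikes from the thing itself.
- find_in(camera, label): "extent" ([left, top, width, height] in pixels, round what is visible of it).
- pinpoint(camera, label): "position" ([column, row] in pixels: a listed point, or the origin of a listed thing).
The state is a dict: "t": time; "q": joint angles; "joint_vel": joint speeds; "joint_efforts": joint torques, N m; "eef_pos": TCP position; "orientation": TCP orientation; "force": force on the tool from outside, world axes, zero at the start; "ft_torque": the same for the moment, N m; "gripper_width": finger opening in m.
Only numpy, scipy, OpenCV 4.12 (cv2) and the standard library are available. Lean on these libraries where they do the work, as an engineer would, in place of code of your own. Each camera call takes 0.05 s, during which the arm holds its last target.

## Working session

There is one attempt and no reset: what is moved stays moved. The work goes in short steps, Python scripts to look and compute and a tool call to move; the robot and the scene stay as the last step left them, time stands still between calls to the robot, and variables do not carry over. Pictures are saved under pics/ and viewed, and the job is handed in when it is done.

Besides the shell and the picture viewer there is one more tool, called after "Call:" as a command line: name --argument value ..., lists and objects as JSON in quotes. move_arm: Moves the arm, as the interface text tells. Its arguments: {"type":"object","properties":{"moves":{"type":"array","items":{"type":"number"}}},"required":["moves"]}

```bash
mkdir -p pics
cat > h.py <<'E'
from plant import *
import numpy as np, cv2
def pix2w(p,d,u,v):
    z=d; x=(u-p['cx'])/p['fx']*z; y=(v-p['cy'])/p['fy']*z
    return (np.linalg.inv(p['view'])@np.array([x,-y,-z,1]))[:3]
def ray_z(p,u,v,z0):
    iv=np.linalg.inv(p['view']); o=iv[:3,3]; w=pix2w(p,1.0,u,v)-o
    return o+w*(z0-o[2])/w[2]
E
python3 - <<'E'
from h import *
o=get_obs(); print(o['t'],o['eef_pos'],o['orientation'],o['gripper_width'])
for c in ['scene','side']:
    p=camera_params(c); im,d=read_camera(c); cv2.imwrite(f'pics/{c}0.png',im)
    print(c,{k:v for k,v in p.items() if k!='view'}, np.linalg.inv(p['view'])[:3,3])
    np.save(f'{c}_d.npy',d)
    for l,z in [('dish_small',0),('dish_mid',0),('dish_large',0),('light_base',0),('glass_centre',.04),('slider_top',.059),('jar',0),('dropper_bottle',0),('tweezers',0),('marker',0)]:
        for r in pinpoint(c,l)[:4]:
            u,v=r['position']; print(l,round(r['confidence'],2),np.round([u,v]),np.round(ray_z(p,u,v,z),3))
print(get_obs()['t'])
E
```

```text
0.0 [0.13800993 0.60903953 0.22595373] [-1.79909209e+02  7.62535170e-03  1.67233162e+02] 0.0917175654591538
scene {'fx': 509.2211140885043, 'fy': 509.2211140885043, 'cx': 315.80530081147236, 'cy': 244.79829343382198} [1.23139139 0.60333384 0.68276159]
dish_small 0.55 [336. 262.] [0.478 0.076 0.   ]
dish_small 0.4 [378. 377.] [0.707 0.325 0.   ]
dish_mid 0.94 [433. 303.] [0.481 0.316 0.   ]
dish_large 0.76 [465. 356.] [0.578 0.425 0.   ]
dish_large 0.71 [308. 316.] [0.655 0.135 0.   ]
dish_large 0.59 [401. 240.] [0.317 0.153 0.   ]
light_base 0.83 [214. 245.] [ 0.589 -0.199  0.   ]
glass_centre 0.88 [200. 238.] [ 0.626 -0.198  0.04 ]
slider_top 0.59 [226. 211.] [ 0.528 -0.21   0.059]
jar 0.69 [378. 373.] [0.699 0.32  0.   ]
dropper_bottle 0.87 [331. 375.] [0.75  0.256 0.   ]
tweezers 0.56 [379. 274.] [0.461 0.178 0.   ]
marker 0.76 [252. 304.] [0.692 0.019 0.   ]
marker 0.71 [378. 273.] [0.458 0.175 0.   ]
side {'fx': 609.4458749299384, 'fy': 609.4458749299384, 'cx': 325.27044240485696, 'cy': 238.63636676061634} [0.423765   0.88506524 0.89930625]
dish_small 0.63 [368. 268.] [0.477 0.075 0.   ]
dish_mid 0.62 [351. 374.] [0.481 0.318 0.   ]
dish_large 0.73 [446. 311.] [0.324 0.161 0.   ]
dish_large 0.63 [282. 422.] [0.58  0.422 0.   ]
dish_large 0.6 [274. 285.] [0.653 0.141 0.   ]
light_base 0.87 [330. 177.] [ 0.593 -0.195  0.   ]
glass_centre 0.82 [321. 163.] [ 0.615 -0.196  0.04 ]
slider_top 0.55 [365. 155.] [ 0.516 -0.212  0.059]
slider_top 0.3 [376. 309.] [0.45  0.22  0.059]
jar 0.7 [365. 154.] [ 0.523 -0.292  0.   ]
jar 0.68 [228. 363.] [0.694 0.328 0.   ]
dropper_bottle 0.96 [208. 326.] [0.752 0.256 0.   ]
tweezers 0.89 [373. 310.] [0.457 0.177 0.   ]
tweezers 0.49 [332. 178.] [ 0.589 -0.194 -0.   ]
marker 0.91 [270. 240.] [0.688 0.024 0.   ]
1.1
```

View pics/scene0.png

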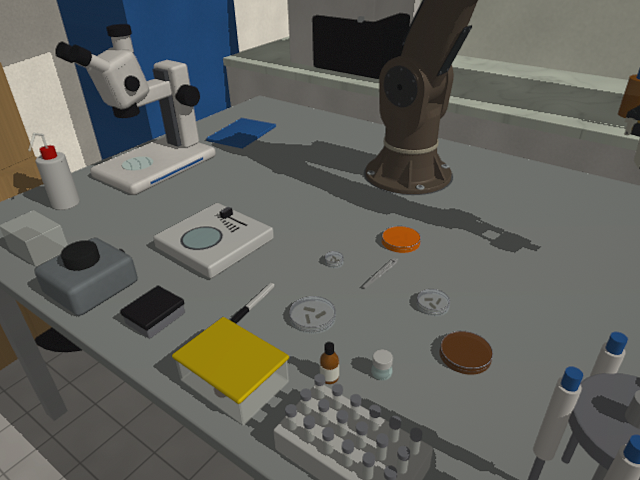

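View pics/side0.png

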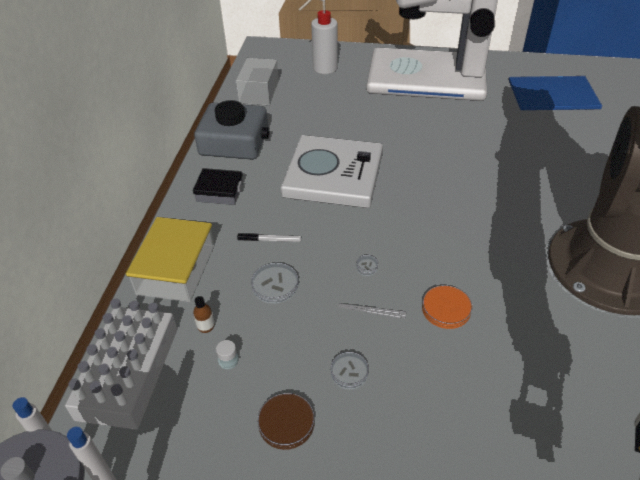

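Run:
```python
from h import *
im=cv2.imread('pics/side0.png')
a=cv2.resize(im[125:215,275:395],None,fx=5,fy=5,interpolation=cv2.INTER_CUBIC)
b=cv2.resize(im[240:400,240:480],None,fx=2.5,fy=2.5,interpolation=cv2.INTER_CUBIC)
cv2.imwrite('pics/c1.png',a); cv2.imwrite('pics/c2.png',b)
p=camera_params('side');d=np.load('side_d.npy')
for n,pts in {'smallrim':[(357,264),(379,264)],'mid':[(331,368),(369,368)],'large':[(251,281),(299,281)]}.items():
    w=[ray_z(p,*q,.016) for q in pts]; print(n,np.linalg.norm(w[0]-w[1]),np.mean(w,0))
for v,u in [(163,319),(155,364),(368,349)]: print(pix2w(p,d[v,u],u,v))
# top-surface mask of base via depth
vv,uu=np.mgrid[0:480,0:640]
iv=np.linalg.inv(p['view']);c=np.stack([(uu-p['cx'])/p['fx']*d,-(vv-p['cy'])/p['fy']*d,-d,np.ones_like(d)],-1)
W=c@iv.T
P=W[125:215,275:395,:3].reshape(-1,3)
t=P[(P[:,2]>.033)&(P[:,2]<.046)]
r=cv2.minAreaRect((t[:,:2]*1000).astype(np.float32)); print('side base',r, cv2.boxPoints(r))
s=P[(P[:,2]>.051)&(P[:,2]<.07)]; print('grip',len(s),s.mean(0),s.min(0),s.max(0))
p=camera_params('scene');d=np.load('scene_d.npy')
iv=np.linalg.inv(p['view']);c=np.stack([(uu-p['cx'])/p['fx']*d,-(vv-p['cy'])/p['fy']*d,-d,np.ones_like(d)],-1)
P=(c@iv.T)[195:280,150:280,:3].reshape(-1,3)
t=P[(P[:,2]>.033)&(P[:,2]<.046)]
print('scene base',cv2.minAreaRect((t[:,:2]*1000).astype(np.float32)))
s=P[(P[:,2]>.051)&(P[:,2]<.07)]; print('grip',len(s),s.mean(0),s.min(0),s.max(0))
o=get_obs();print(o['q'])
```

```text
smallrim 0.04304620931286035 [0.47810989 0.07753504 0.016     ]
mid 0.06403975245814093 [0.48375219 0.31793823 0.016     ]
large 0.09211670853500857 [0.64981472 0.14564758 0.016     ]
[ 0.61827564 -0.19302054  0.04082553]
[ 0.51846449 -0.21239339  0.05864182]
[0.48561684 0.3161896  0.01290987]
side base ((585.769287109375, -196.04415893554688), (207.44265747070312, 200.0918426513672), 87.4332504272461) [[ 481.17874 -295.18106]
 [ 681.0699  -304.1418 ]
 [ 690.35986  -96.90726]
 [ 490.4687   -87.9465 ]]
grip 92 [ 0.51981549 -0.21563969  0.05730904] [ 0.50502321 -0.22876886  0.05125346] [ 0.53458031 -0.20643235  0.06343793]
scene base ((589.181640625, -195.49844360351562), (202.79212951660156, 201.26829528808594), 87.638671875)
grip 75 [ 0.52406686 -0.21654648  0.05724355] [ 0.50501115 -0.22757626  0.05102986] [ 0.53993326 -0.20969347  0.06096541]
[-83.1116458   24.89481557   1.43333703  90.13750157  -0.6631588
  64.97434457  -4.30110544]
```

View pics/c1.png

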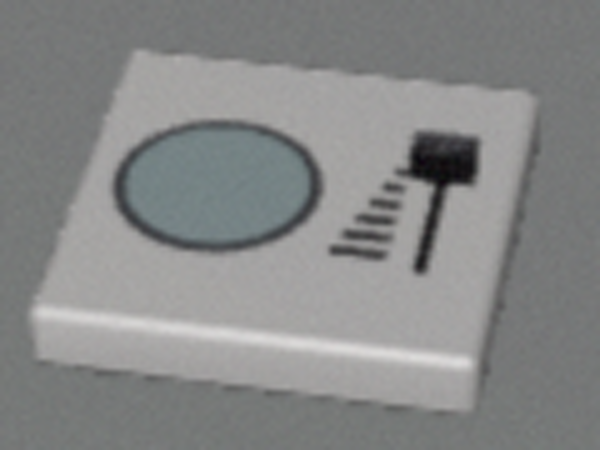

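View pics/c2.png

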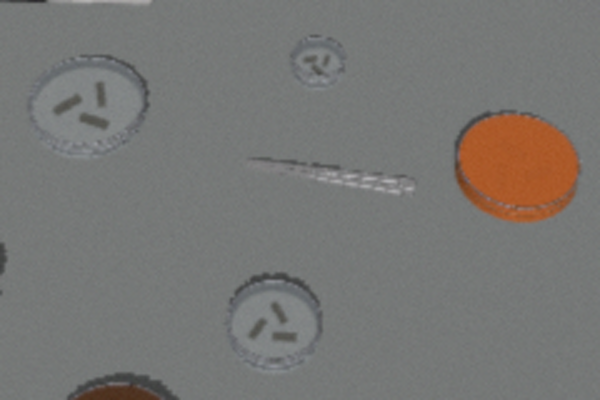

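Candidates for the dish in the side view are five: clear (368,265), 43 mm; clear (350,370), 64 mm; clear (275,284), 92 mm; orange (447,306); and brown (286,420). The clear 64 mm one at (350,370) fits `dish_mid`, and the crop shows clear plastic with moss bits. It lies at world (0.483, 0.317). The light stage is at (333,170). Its grip starts at the far end of the slot, and the bars get longer toward the viewer (+y).

I'll move above the dish first, with the claw shut.

Call:
move_arm --moves '[0,0,-1,-33,-17,5,-1,0,0,-2,-67,-35,10,-1,0,0,-3,-100,-52,15,-1,0,0,-4,-134,-70,20,-1,0,0,-5,-167,-87,30,-1,0,0,-6,-200,-104,40,-1,0,0,-7,-234,-122,50,-1,0,0,-8,-267,-139,60,-1,0,0,-9,-301,-156,70,-1,0,0,-10,-334,-174,80,-1,0,0,-10,-368,-191,80,-1,0,0,-10,-390,-203,80,-1,0,0,-10,-401,-209,80,-1,0,0,-10,-401,-209,80,-1,0,0,-10,-401,-209,80,-1]'

```text
t: 2.98
eef_pos: [0.482, 0.3183, 0.1468]
orientation: [180.0, -0.0, 177.3]
force: [-0.3, -0.1, 0.4]
gripper_width: 0.0003
```

Run:
```python
from h import *
o=get_obs(); print(o['t'],o['eef_pos'],o['orientation'],o['gripper_width'],o['q'])
p=camera_params('wrist'); im,d=read_camera('wrist'); cv2.imwrite('pics/w1.png',im)
for l in ['dish_mid','dish_large','dish_small']:
  for r in pinpoint('wrist',l): print(l,r,ray_z(p,*r['position'],0))
```

```text
2.975 [0.48196503 0.31832524 0.14675123] [ 1.79964608e+02 -3.22560706e-02  1.77325046e+02] 0.000253848850304325 [-42.34948826  24.95217809   5.01274116 102.78818277  -2.72793244
  52.37649255  51.18863233]
dish_mid {'position': [322.6, 225.0], 'confidence': 0.67} [0.48291296 0.31754666 0.        ]
dish_large {'position': [449.4, 320.2], 'confidence': 0.95} [0.57293343 0.42322501 0.        ]
dish_large {'position': [145.1, 406.9], 'confidence': 0.89} [0.64943877 0.14415342 0.        ]
dish_small {'position': [23.1, 235.0], 'confidence': 0.77} [0.47991658 0.07417296 0.        ]
```

View pics/w1.png

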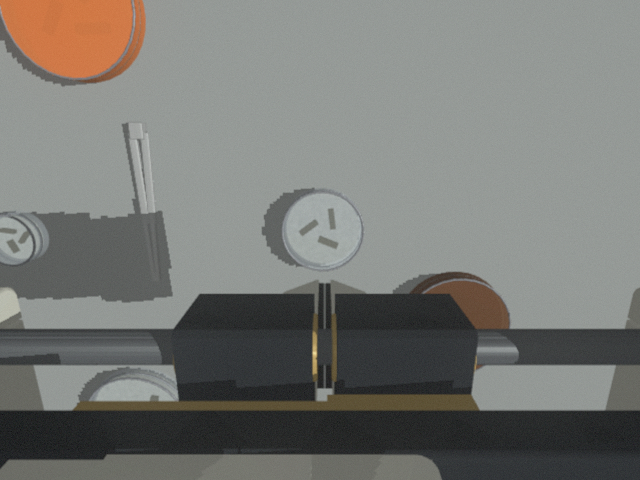

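The wrist view shows the mid dish at (322,230), within 2 mm of the TCP axis. The small dish is at (15,238), the brown one at (455,300) and the large one at (135,390). I'll descend to about 25 mm above the lid and hold.

Call:
move_arm --moves '[0,0,0,0,0,30,-1,0,0,0,0,0,60,-1,0,0,0,0,0,85,-1,0,0,0,0,0,100,-1,0,0,0,0,0,105,-1,0,0,0,0,0,105,-1,0,0,0,0,0,105,-1,0,0,0,0,0,105,-1,0,0,0,0,0,105,-1,0,0,0,0,0,105,-1,0,0,0,0,0,105,-1,0,0,0,0,0,105,-1,0,0,0,0,0,105,-1,0,0,0,0,0,105,-1,0,0,0,0,0,105,-1,0,0,0,0,0,105,-1,0,0,0,0,0,105,-1,0,0,0,0,0,105,-1,0,0,0,0,0,105,-1,0,0,0,0,0,105,-1]'

```text
t: 5.68
eef_pos: [0.483, 0.3171, 0.0417]
orientation: [180.0, -0.0, 177.2]
force: [-0.3, 0.2, -0.2]
gripper_width: 0.0003
```

Call:
move_arm --moves '[0,0,0,0,0,0,-1,0,0,0,0,0,0,-1,0,0,0,0,0,0,-1,0,0,0,0,0,0,-1,0,0,0,0,0,-30,-1,0,0,0,0,0,-60,-1,0,0,0,0,0,-90,-1,0,0,0,0,0,-109,-1]'

```text
t: 6.68
eef_pos: [0.4834, 0.3174, 0.1523]
orientation: [179.9, 0.1, 177.2]
force: [-0.1, -0.2, -0.1]
gripper_width: 0.0002
```

Call:
move_arm --moves '[0,0,0,-10,-32,0,-1,0,0,0,-21,-65,0,-1,0,0,0,-31,-97,0,-1,0,0,0,-42,-130,0,-1,0,0,0,-52,-162,0,-1,0,0,0,-63,-195,0,-1,0,0,0,-73,-228,0,-1,0,0,0,-84,-260,0,-1,0,0,0,-94,-293,0,-1,0,0,0,-105,-325,0,-1,0,0,0,-115,-358,0,-1,0,0,0,-126,-390,0,-1,0,0,0,-136,-423,0,-1,0,0,0,-147,-456,0,-1,0,0,0,-155,-480,0,-1,0,0,0,-160,-498,0,-1,0,0,0,-162,-506,0,-1,0,0,0,-162,-506,0,-1]'

```text
t: 8.93
eef_pos: [0.6203, -0.196, 0.1506]
orientation: [180.0, -0.0, 177.2]
force: [0.0, 0.2, 0.0]
gripper_width: 0.0002
```

Run:
```python
from h import *
o=get_obs(); print(o['t'],o['eef_pos'],o['orientation'],o['q'])
p=camera_params('wrist'); im,d=read_camera('wrist'); cv2.imwrite('pics/w2.png',im)
for l,z in [('glass_centre',.04),('slider_top',.059),('light_base',0)]:
  for r in pinpoint('wrist',l): print(l,r,ray_z(p,*r['position'],z))
vv,uu=np.mgrid[0:480,0:640]
iv=np.linalg.inv(p['view']);c=np.stack([(uu-p['cx'])/p['fx']*d,-(vv-p['cy'])/p['fy']*d,-d,np.ones_like(d)],-1)
P=(c@iv.T)[...,:3][:280].reshape(-1,3)
s=P[(P[:,2]>.053)&(P[:,2]<.07)&(P[:,0]<.56)]; print('grip',len(s),s.mean(0),s.min(0),s.max(0))
```

```text
8.925 [ 0.62028523 -0.19600752  0.15061441] [ 1.79983398e+02 -1.11360617e-02  1.77218677e+02] [  5.62231564  31.11750995  10.97386645  92.0718502   -6.71724402
  57.47011205 105.8918084 ]
glass_centre {'position': [320.2, 237.0], 'confidence': 0.66} [ 0.62099752 -0.19836543  0.04      ]
slider_top {'position': [279.6, 82.2], 'confidence': 0.75} [ 0.51847215 -0.21714947  0.059     ]
slider_top {'position': [323.7, 236.0], 'confidence': 0.58} [ 0.6150355  -0.19552464  0.059     ]
light_base {'position': [320.8, 181.6], 'confidence': 0.66} [ 0.58686798 -0.19655326  0.        ]
grip 1416 [ 0.51941776 -0.21767133  0.05868426] [ 0.50450436 -0.22659115  0.05301757] [ 0.53482826 -0.20943415  0.06134384]
```

View pics/w2.png

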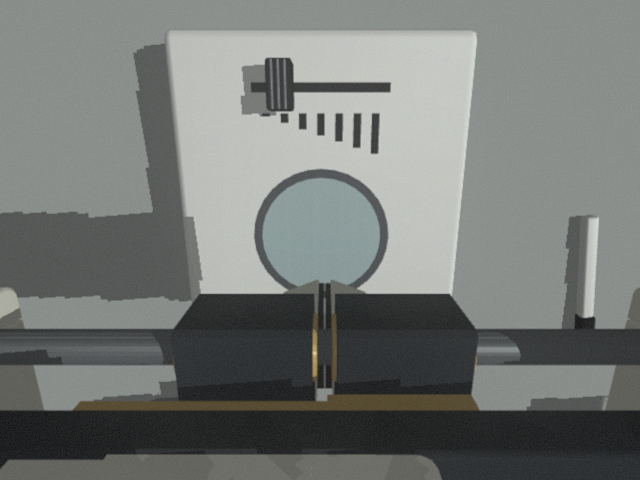

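The wrist view shows the glass centred at (321,234) under the fingertips. The black grip is at (279,84), near the short-bar end, and the bars lengthen to the right (+y). I'll descend to 25 mm above the glass and hold.

Call:
move_arm --moves '[0,0,0,0,-2,30,-1,0,0,0,0,-2,55,-1,0,0,0,0,-2,75,-1,0,0,0,0,-2,85,-1,0,0,0,0,-2,85,-1,0,0,0,0,-2,85,-1,0,0,0,0,-2,85,-1,0,0,0,0,-2,85,-1,0,0,0,0,-2,85,-1,0,0,0,0,-2,85,-1,0,0,0,0,-2,85,-1,0,0,0,0,-2,85,-1,0,0,0,0,-2,85,-1,0,0,0,0,-2,85,-1,0,0,0,0,-2,85,-1,0,0,0,0,-2,85,-1,0,0,0,0,-2,85,-1,0,0,0,0,-2,85,-1,0,0,0,0,-2,85,-1,0,0,0,0,-2,85,-1]'

```text
t: 11.62
eef_pos: [0.6203, -0.1981, 0.0657]
orientation: [180.0, 0.0, 177.2]
force: [-0.1, 0.3, 0.2]
gripper_width: 0.0005
```

Call:
move_arm --moves '[0,0,0,0,0,0,-1,0,0,0,0,0,0,-1,0,0,0,0,0,0,-1,0,0,0,0,0,0,-1,0,0,0,0,0,-20,-1,0,0,0,0,0,-35,-1]'

```text
t: 12.38
eef_pos: [0.6204, -0.1982, 0.1015]
orientation: [-180.0, 0.0, 177.2]
force: [-0.7, 0.2, -0.9]
gripper_width: 0.0008
```

Run:
```python
from h import *
for c in ['side','scene']:
    p=camera_params(c);d=np.load(c+'_d.npy');vv,uu=np.mgrid[0:480,0:640]
    iv=np.linalg.inv(p['view']);q=np.stack([(uu-p['cx'])/p['fx']*d,-(vv-p['cy'])/p['fy']*d,-d,np.ones_like(d)],-1)
    P=(q@iv.T)[...,:3].reshape(-1,3)
    for z0,z1 in [(.02,.08),(.08,.5)]:
        m=P[(P[:,2]>z0)&(P[:,2]<z1)&(P[:,1]<-.3)&(P[:,0]>.15)&(P[:,0]<.8)]
        print(c,z0,len(m),np.percentile(m,[0,1,50,99,100],axis=0).round(3).tolist())
```

```text
side 0.02 5601 [[0.23, -0.766, 0.02], [0.238, -0.752, 0.021], [0.428, -0.619, 0.036], [0.799, -0.311, 0.077], [0.8, -0.301, 0.08]]
side 0.08 3859 [[0.24, -0.705, 0.08], [0.243, -0.689, 0.082], [0.315, -0.627, 0.187], [0.713, -0.577, 0.246], [0.74, -0.573, 0.252]]
scene 0.02 4980 [[0.15, -1.914, 0.02], [0.166, -1.9, 0.021], [0.456, -0.648, 0.036], [0.794, -0.322, 0.078], [0.8, -0.3, 0.08]]
scene 0.08 9167 [[0.15, -1.913, 0.08], [0.157, -1.9, 0.083], [0.439, -0.635, 0.235], [0.716, -0.58, 0.41], [0.741, -0.575, 0.412]]
```

The microscope is far off, with nothing tall beyond y = -0.57. I'll go to the dim side of the grip and come down there.

Call:
move_arm --moves '[0,0,0,19,-23,0,-1,0,0,0,38,-46,0,-1,0,0,0,57,-60,0,-1,0,0,0,76,-69,0,-1,0,0,0,90,-69,0,-1,0,0,0,96,-69,0,-1,0,0,0,96,-69,15,-1,0,0,0,96,-69,30,-1,0,0,0,96,-69,45,-1,0,0,0,96,-69,53,-1,0,0,0,96,-69,53,-1]'

```text
t: 13.75
eef_pos: [0.5206, -0.2622, 0.0467]
orientation: [180.0, -0.1, 177.2]
force: [0.1, -0.4, 0.4]
gripper_width: 0.0002
```

Run:
```python
from h import *
o=get_obs(); print(o['t'],o['eef_pos'],o['force'])
im,d=read_camera('side'); cv2.imwrite('pics/s3.png',cv2.resize(im[90:230,250:440],None,fx=4,fy=4,interpolation=cv2.INTER_CUBIC))
```

```text
13.75 [ 0.52060891 -0.26222584  0.04673981] [ 0.1043754  -0.41988736  0.3670166 ]
```

View pics/s3.png

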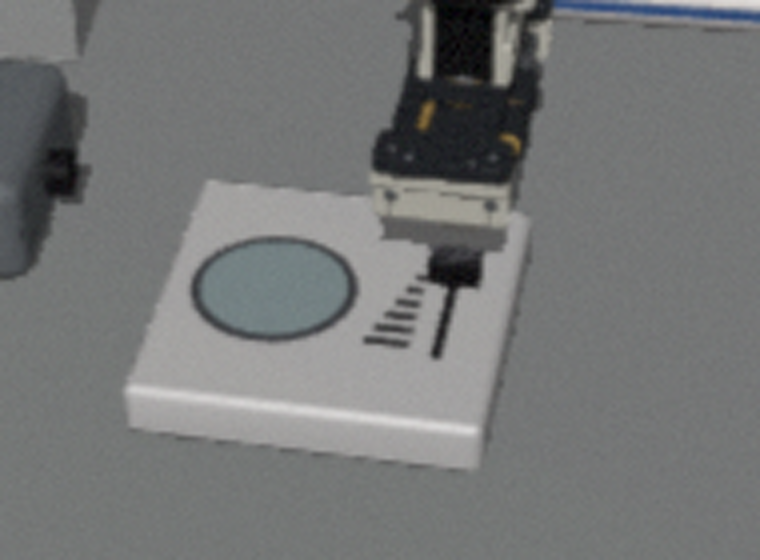

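Call:
move_arm --moves '[0,0,0,0,6,0,-1,0,0,0,0,12,0,-1,0,0,0,0,18,0,-1,0,0,0,0,24,0,-1,0,0,0,0,30,0,-1,0,0,0,0,36,0,-1,0,0,0,0,42,0,-1,0,0,0,0,48,0,-1,0,0,0,0,54,0,-1,0,0,0,0,60,0,-1,0,0,0,0,62,0,-1,0,0,0,0,62,0,-1]'

```text
t: 15.3
eef_pos: [0.5241, -0.2001, 0.0477]
orientation: [180.0, -0.0, 177.3]
force: [1.0, -1.2, 0.6]
gripper_width: 0.0005
```

Run:
```python
from h import *
o=get_obs(); print(o['t'],o['eef_pos'],o['force'])
im,d=read_camera('side'); cv2.imwrite('pics/s4.png',cv2.resize(im[90:230,250:440],None,fx=4,fy=4,interpolation=cv2.INTER_CUBIC))
```

```text
15.3 [ 0.52406296 -0.20006702  0.04770597] [ 1.00262866 -1.22598366  0.63223019]
```

View pics/s4.png

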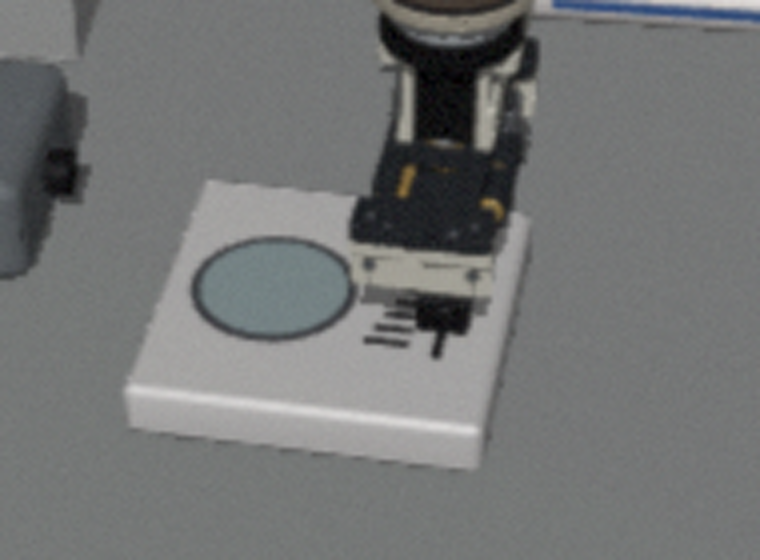

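Call:
move_arm --moves '[0,0,0,0,5,0,-1,0,0,0,0,10,0,-1,0,0,0,0,14,0,-1,0,0,0,0,14,0,-1]'

```text
t: 15.85
eef_pos: [0.5246, -0.1866, 0.0478]
orientation: [-180.0, -0.0, 177.2]
force: [-1.0, -2.9, 1.4]
gripper_width: 0.0004
```

Run:
```python
from h import *
o=get_obs(); print(o['t'],o['eef_pos'],o['force'])
im,d=read_camera('side'); cv2.imwrite('pics/s5.png',cv2.resize(im[90:230,250:440],None,fx=4,fy=4,interpolation=cv2.INTER_CUBIC))
p=camera_params('side')
for r in pinpoint('side','slider_top'): print(r,ray_z(p,*r['position'],.059))
```

```text
15.85 [ 0.52458805 -0.18660943  0.04775666] [-1.00728034 -2.93437964  1.42696389]
{'position': [359.3, 167.5], 'confidence': 0.51} [ 0.52383586 -0.1660403   0.059     ]
```

View pics/s5.png

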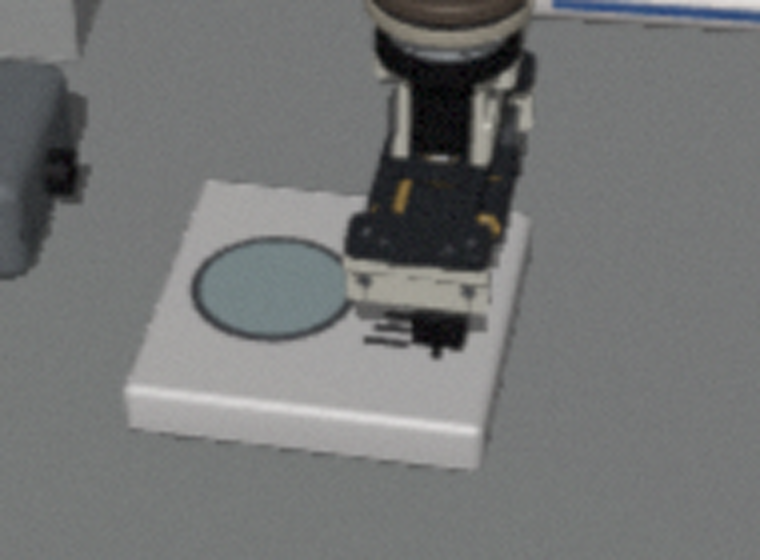

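Call:
move_arm --moves '[0,0,0,0,2,0,-1,0,0,0,0,4,0,-1,0,0,0,0,4,0,-1]'

```text
t: 16.32
eef_pos: [0.5247, -0.1858, 0.0481]
orientation: [-179.8, 0.1, 177.1]
force: [-2.1, -12.1, 1.8]
gripper_width: 0.0004
```

The force rose to 12 N with almost no motion, so the slider is at its end stop. I'll back off and raise.

Call:
move_arm --moves '[0,0,0,0,1,0,-1,0,0,0,0,1,0,-1,0,0,0,0,1,0,-1,0,0,0,0,-6,0,-1,0,0,0,0,-14,0,-1,0,0,0,0,-22,0,-1,0,0,0,0,-22,-20,-1,0,0,0,0,-22,-45,-1,0,0,0,0,-22,-75,-1,0,0,0,0,-22,-105,-1,0,0,0,-20,-22,-130,-1,0,0,0,-50,-22,-150,-1,0,0,0,-80,-22,-150,-1,0,0,0,-80,-22,-150,-1]'

```text
t: 18.08
eef_pos: [0.6054, -0.2077, 0.1973]
orientation: [180.0, 0.0, 177.3]
force: [-0.4, -0.5, 0.2]
gripper_width: 0.0003
```

Run:
```python
from h import *
o=get_obs(); print(o['t'],o['eef_pos'],o['force'])
for c in ['side','scene','wrist']:
    im,d=read_camera(c); cv2.imwrite(f'pics/{c}6.png',im); p=camera_params(c)
    for l,z in [('slider_top',.059),('dish_mid',0),('dish_small',0),('dish_large',0),('tweezers',0),('jar',0),('dropper_bottle',0),('marker',0)]:
        for r in pinpoint(c,l)[:3]: print(c,l,round(r['confidence'],2),np.round(ray_z(p,*r['position'],z),3))
```

```text
18.075 [ 0.60539204 -0.20770239  0.19732398] [-0.43378001 -0.45304197  0.19743085]
side slider_top 0.54 [ 0.529 -0.17   0.059]
side dish_mid 0.66 [0.482 0.315 0.   ]
side dish_small 0.7 [0.479 0.075 0.   ]
side dish_large 0.94 [0.319 0.158 0.   ]
side dish_large 0.81 [0.647 0.149 0.   ]
side dish_large 0.79 [0.575 0.422 0.   ]
side tweezers 0.61 [0.46  0.172 0.   ]
side jar 0.79 [0.697 0.328 0.   ]
side jar 0.43 [0.691 0.025 0.   ]
side dropper_bottle 0.74 [ 0.629 -0.238  0.   ]
side dropper_bottle 0.57 [0.748 0.257 0.   ]
side marker 0.87 [0.69  0.025 0.   ]
scene slider_top 0.46 [ 0.524 -0.157  0.059]
scene dish_mid 0.61 [0.492 0.317 0.   ]
scene dish_small 0.83 [0.475 0.069 0.   ]
scene dish_large 0.83 [0.337 0.156 0.   ]
scene dish_large 0.64 [0.654 0.142 0.   ]
scene tweezers 0.52 [0.465 0.177 0.   ]
scene jar 0.89 [0.698 0.325 0.   ]
scene dropper_bottle 0.71 [0.754 0.257 0.   ]
wrist slider_top 0.85 [ 0.521 -0.162  0.059]
wrist marker 0.82 [ 0.689  0.022 -0.   ]
```

View pics/wrist6.png

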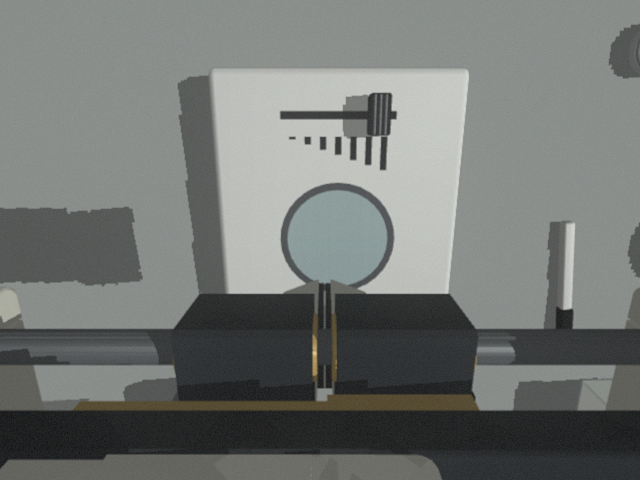

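View pics/side6.png

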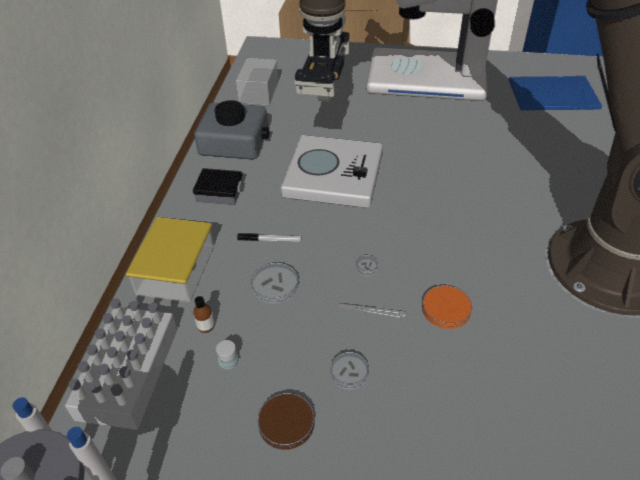

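Run:
```python
from h import *
p=camera_params('wrist'); im,d=read_camera('wrist')
vv,uu=np.mgrid[0:480,0:640]
iv=np.linalg.inv(p['view']);c=np.stack([(uu-p['cx'])/p['fx']*d,-(vv-p['cy'])/p['fy']*d,-d,np.ones_like(d)],-1)
W=(c@iv.T)[...,:3]
P=W[:280].reshape(-1,3)
s=P[(P[:,2]>.053)&(P[:,2]<.07)&(P[:,0]<.56)&(P[:,1]>-.3)&(P[:,1]<-.09)]; print('grip',len(s),s.mean(0),s.min(0),s.max(0))
for n,(u,v) in {'slotL':(281,115),'slotR':(396,115),'bar1':(292,137),'bar7':(383,150)}.items(): print(n,ray_z(p,u,v,.04))
```

```text
grip 952 [ 0.52197361 -0.16338523  0.05857421] [ 0.50726686 -0.17131946  0.05301262] [ 0.53699155 -0.15498036  0.06119989]
slotL [ 0.51857614 -0.23714612  0.04      ]
slotR [ 0.52288239 -0.14844799  0.04      ]
bar1 [ 0.53539075 -0.22983522  0.04      ]
bar7 [ 0.54880547 -0.15864062  0.04      ]
```

```bash
python3 -c "
from plant import *
print(sign_off()); print(get_obs()['t'])"
```

```text
the job is handed in; nothing more can be done
None
the job is handed in; nothing more can be done
```

I pointed at the clear 64 mm dish, then at the middle of the glass plate, with the fingertips about 25 mm above each for at least 2 s. Then I pushed the slider to its bright end, backed off, and raised the arm clear. I handed the job in at about 19.5 s; the hand-in reported no verdict.

- **Slider:** the push stalled with force rising to about 12 N. The grip then measured 29 mm past the middle of the slot, which puts the joint at about 0.059 m.
- **Dishes and bystanders:** the side view shows them all unmoved. The network positions agree with the starting ones within about 5 mm, except for a 10 mm scatter in one scene-camera reading of the middle dish. The side camera and picture don't show that shift, so I took it as noise.
- **False reports:** the networks also gave a few wrong positions, such as a dropper bottle at the gripper. I discarded these against the picture.
- **Arm:** it ended clear of everything, with the wrist force reading near zero.

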